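# Open the pot mixer and seat its carrier on the drive

### The arm

A 6-joint arm with a two-finger parallel gripper is mounted at the origin on a cart in front of the work surface, level with it; the furniture and walls round the work are solid. World frame = base frame: x ahead of the robot, y to its left, z up, the work surface at z = 0. Lengths are in mm, angles in rad, forces in N, time in s.
With the tool pointing down it reaches from about 350 to 800 mm from the base axis. Payload 7.3 kg.
Tool frame: the origin (TCP) lies midway between the tips of the shut fingers; the grasp point (between the pads) lies env.pinch_z behind it (env.pinch_z is the distance from the TCP to the grasp point, in mm); z points along the fingers, y is the line along which they close (so a half turn about z gives the same grasp; the last joint's range is limited). The gripper opens to 85 mm and grips with 20 to 120 N. Pads are 22 mm wide; open, the fingers measure 114 mm over their backs; the gripper's body (76 mm by 85 mm) begins 54 mm behind the grasp point. The pads swing forward as they close: fully open they stand 13 mm farther back than shut.
Start: joints at [1.069, 0.342, 1.524, -0, 1.275, -0.146], TCP at [182.865, 492.143, 231.322] pointing down, gripper open.
Joint ranges: [-2.53, 2.53], [-0.77, 2.02], [0.04, 2.7], [-1, 4.14], [0.28, 2.66], [-3.11, 3.11]. Speed limits (rad/s): [2.57, 2.57, 3.14, 3.14, 3.14, 3.14].

### API

Orientations are given as a unit quaternion [x, y, z, w].
In Python, from plant import env, observe, viewer, order gives the robot as it stands. The module is installed in compiled form; this text tells all that it offers. Calls block until the motion is done:
- env.reach(position, orientation): joint-space move of the TCP to a pose.
- env.move_l(position, rot=None, rate=150, force_limit=None): straight line of the TCP; rot=None keeps the orientation; rate is the mean speed in mm/s. With force_limit (N) it stops when the force on the tool has changed by that much, and returns True; else False.
- env.move_joints(angles): joint-space move.
- env.move_gripper(opening): opening from 0.0 (shut) to 1.0 (fully open); the grip force is fixed at half the most; returns when the fingers have stopped.
- env.wait(seconds).
- env.inverse_kinematics(position, orientation): joint angles nearest the present ones, or None.
- observe(): the state.
- viewer.grab_frame(name): name is "scene" or "side" or "wrist"; returns a dict with "frame" (400x640x3 uint8, blue, green, red), "K" (3x3 intrinsics, pixels), "dist_coeffs" ([k1, k2, p1, p2, k3] as OpenCV has them; the pictures are not rectified), "world_to_cam" (4x4, takes a point from world to camera coordinates); the wrist camera has in their place "T_tool_cam" (4x4, takes a point from camera to tool coordinates, whose origin is the TCP and whose axes are the flange's). Camera axes: x right, y down, z forward; pixel columns grow to the right and rows downward; lengths in mm; the calibration is good to about 2 mm. A picture is of the moment at which its call begins: read the wrist's pose just before it. There is no depth.
A pose or a line that the arm cannot do raises env.PlanningError and nothing moves.
- order.close_job(): hands the job in; it is judged then, once.
Trained networks look in the newest picture that a camera, given by its name, has taken for a name from the list of things; names that differ only in an ending like _2 or _b are one class to them, and where a whole thing is asked for, a point or a joint stands for the part that bears it (a point fixed in the world has none). Each returns a list of dicts, best first, with "conf" (0 to 1); they miss things now and then, are a little off and sometimes report something else, mostly with a low value. They report only what shows in the picture. A call takes as long as a camera call.
- viewer.silhouettes(camera, thing): "pixels" (400x640 bool, what is visible of it) and "at" ([row, column] in pixels, amid what is visible of it).
- viewer.place_of(camera, thing): "at" ([row, column] in pixels: a listed point, or the origin of a listed thing).
The state is a dict: "clock": time; "joint_pos": joint angles; "qd": joint speeds; "tau": joint torques, N m; "position": TCP position; "tcp_rot": TCP orientation; "wrist_force": force on the tool from outside, world axes, zero at the start; "ft_torque": the same for the moment, N m; "grip_width": opening from 0.0 (shut) to 1.0 (fully open); "finger_force": force on a finger pad.
Only numpy, scipy, OpenCV 4.12 (cv2) and the standard library are available. Lean on these libraries where they do the work, as an engineer would, in place of code of your own. Each camera call takes 0.05 s, during which the arm holds its last target. There are 200 camera calls.

### The job

Make the benchtop pot mixer ready for use: lift its lid past the point where the gas struts take over, so that they hold it wide open, then take the two-pot carrier that lies beside it and fit it over the mixer's central shaft, turned so that the drive pin enters its slot and the plate sits fully down and flat on the hub. Lower the carrier onto the drive and do not let it drop, and do not knock over or shove aside the bottle, the two paint pots and the drying brain model that stand round the work.

Things in the scene. Friction and masses are not known exactly. Their poses are not given: they have to be found in the camera images.
- bench_top (a point): Middle of the top of the low plywood bridge on which everything of the task stands: 400 mm deep (x), 680 mm wide (y), its top 66 mm above the table top. It is fixed.
- mixer: The benchtop pot mixer, fixed: grey and bare aluminium case 230 mm deep (x) by 240 mm wide (y), its rim 71 mm above the bridge, a gas strut outside on each side near the rear (18 mm more per side). Origin under its centre; front with panel and pull bar at -x, hinge at +x.
- lid_bar (a point): Middle of the lid's pull bar: level round steel bar, 10 mm thick, 100 mm long, parallel to the hinge, on two stems 34 mm in front of the lid's front face (24 mm free gap behind it). Site axes are the lid's: y along the bar, x from the bar to the hinge while shut. The bar swings on a circle of about 259 mm about the hinge. Lifting it takes about 1 N at first.
- lid_hinge (a point): Middle of the lid's hinge line at the top rear edge of the mixer. Axes are the lid's: y along the hinge (level), x to the rear while shut. The white lid is 240 mm wide along y, 224 mm deep, 38 mm high, with a clear window; a gas strut on each side.
- mixer_lid (a joint): Lid angle in rad: 0 shut (its start), growing as the front rises, 1.70 fully open (a little past upright, at the rear stop). Below about 0.55 the lid falls shut by itself; beyond that the struts swing it up to the stop and hold it there.
- hub_seat (a point): On the axis of the mixer's hub, level with the hub's flat steel top (92 mm across), on which the carrier's underside must land. z up; y points from the axis to the drive pin. It lies 26 mm below the rim of the round well (196 mm wide), 114 mm in front of the hinge line. The hub can be turned by hand against a drag of 0.25 N m; at the start it is turned up to 40 degrees either way.
- shaft_tip (a point): Top of the central shaft, on the hub's axis, 49 mm above the seat. Shaft 20 mm thick, upright, its last 12 mm a cone down to 7 mm. It ends 23 mm above the well's rim, under the lid.
- drive_pin (a point): Top of the drive pin on the hub: 10 mm thick, 13.5 mm tall above the seat, tapered tip, 28.5 mm from the shaft's axis. It must end inside the carrier's slot.
- carrier_grip (a point): Centre of the upper part of the carrier's boss, the place to grip it: upright square boss 36 x 36 mm, 40 mm tall, flats parallel to the plate's sides, open bore; this point is on its axis, 43 mm above the carrier's underside, 25 mm above the plate's top and 15 mm below the boss's top. Carrier: aluminium plate 150 x 86 x 18 mm (x long side, y short side), 0.36 to 0.56 kg, two blind round pot pockets; underside flat.
- carrier_bore (a point): Centre of the carrier's through bore at its underside (middle of the plate, on the boss's axis). Bore 22.5 mm wide for the 20 mm shaft. z up out of the boss.
- carrier_slot (a point): Middle of the carrier's through slot for the drive pin, at its underside, 28.5 mm from the bore's axis along the carrier's +y; slot 13 mm wide (along x) and 15 mm long (along y, radially). It is the only opening in the underside apart from the bore.
- squeeze_bottle: White squeeze bottle, 60 mm wide, 225 mm tall, standing at the rear; origin under its centre. Leave standing in place.
- paint_pot_a: Paint tin, 51 mm wide, 75 mm tall, standing at the rear; origin under its centre. Leave standing in place.
- paint_pot_b: Paint tub, 57 mm wide, 55 mm tall, standing at the rear; origin under its centre. Leave standing in place.
- drying_half_brain: Half of a brain model laid out to dry to the left of the mixer, about 172 x 122 x 72 mm; origin under its centre. Leave in place.

How it is judged:
By the outcome, as a careful person would: the job done as asked, in the order asked, and still so for the second after the job is handed in, with the robot touching nothing.
It also fails if it takes over 64 s, if anything falls off the work surface, if the arm or the gripper's body presses on something with over 40 N, if the wrist force passes 120 N, or if a joint passes its speed limit or range.

## Working session

There is one attempt and no reset: what is moved stays moved. The work goes in short steps, each a Python script; the robot and the scene stay as the last script left them, time stands still between calls to the robot, and variables do not carry over. Pictures are saved under pics/ and viewed, at most 10 in all, crops included, and the job is handed in when it is done.

```bash
mkdir -p pics; cat > h.py <<'E'
import numpy as np, cv2
from scipy.spatial.transform import Rotation as R
from plant import env, observe, viewer, order
def cam(name):
    s=observe(); f=viewer.grab_frame(name)
    if name=="wrist":
        T=np.eye(4);T[:3,:3]=R.from_quat(s["tcp_rot"]).as_matrix();T[:3,3]=s["position"]
        W=np.linalg.inv(T@np.array(f["T_tool_cam"]))
    else: W=np.array(f["world_to_cam"])
    return dict(im=f["frame"],K=np.array(f["K"]),d=np.array(f["dist_coeffs"]),W=W,name=name)
def ray(c,rc):
    p=cv2.undistortPoints(np.array([[[rc[1],rc[0]]]],float),c["K"],c["d"])[0,0]
    M=np.linalg.inv(c["W"]);v=M[:3,:3]@[p[0],p[1],1];return M[:3,3],v/np.linalg.norm(v)
def atz(c,rc,z):
    o,v=ray(c,rc);return o+v*(z-o[2])/v[2]
def tri(cs):
    A=np.zeros((3,3));b=np.zeros(3)
    for c,rc in cs:
        o,v=ray(c,rc);P=np.eye(3)-np.outer(v,v);A+=P;b+=P@o
    return np.linalg.solve(A,b)
def proj(c,p):
    q,_=cv2.projectPoints(np.array(p,float).reshape(-1,3),cv2.Rodrigues(c["W"][:3,:3])[0],c["W"][:3,3],c["K"],c["d"]);return q[:,0,::-1]
def place(c,n,k=1):
    return [(np.round(r["at"],1),round(float(r["conf"]),2)) for r in viewer.place_of(c["name"],n)[:k]]
def down(yaw):  # tool down, tool y (closing line) at angle yaw from world y
    return (R.from_euler('z',yaw)*R.from_quat([1,0,0,0])).as_quat()
E
python3 - <<'E'
from h import *
np.set_printoptions(suppress=True,precision=1)
print(env.pinch_z, observe()["tcp_rot"])
cs={n:cam(n) for n in("scene","side")}
cv2.imwrite("pics/a.png",cs["scene"]["im"]);cv2.imwrite("pics/b.png",cs["side"]["im"])
zs=dict(bench_top=66,mixer=66,lid_bar=None,lid_hinge=None,carrier_grip=109,carrier_bore=66,carrier_slot=66,squeeze_bottle=66,paint_pot_a=66,drying_half_brain=66)
for n,z in zs.items():
    ls=[]
    for c in cs.values():
        p=place(c,n,2); print(n,c["name"],p,[atz(c,q[0],z) for q in p] if z else '')
        if p: ls.append((c,p[0][0]))
    if len(ls)==2: print("   tri",tri(ls))
E
```

```text
18.700000000000003 [ 0.2  1.  -0.  -0. ]
bench_top scene [] []
bench_top side [] []
mixer scene [(array([235. , 299.1]), 0.58), (array([179.1, 373.3]), 0.38)] [array([549.4, 309.4,  66. ]), array([454.2,  12.4,  66. ])]
mixer side [(array([222.3, 314.9]), 0.88)] [array([550.6, 303.1,  66. ])]
   tri [550.9 307.3  63.1]
lid_bar scene [(array([232.7, 349.1]), 0.84)] 
lid_bar side [(array([196.9, 266.1]), 0.57)] 
   tri [405.7 311.9 160.4]
lid_hinge scene [(array([205.6, 263.3]), 0.6)] 
lid_hinge side [(array([196.5, 349.7]), 0.86)] 
   tri [655.7 317.9 140.7]
carrier_grip scene [(array([166.3, 377.1]), 0.84)] [array([452.1,  -0.8, 109. ])]
carrier_grip side [(array([275.2, 296. ]), 0.98)] [array([463.2,  12.3, 109. ])]
   tri [456.6   4.  114.4]
carrier_bore scene [(array([178.6, 374.8]), 0.71)] [array([451. ,   8.3,  66. ])]
carrier_bore side [(array([287. , 296.5]), 0.63)] [array([464.6,  17.8,  66. ])]
   tri [457.2  11.3  69.9]
carrier_slot scene [(array([182.6, 369.7]), 0.92)] [array([458. ,  31.6,  66. ])]
carrier_slot side [(array([283.6, 290.6]), 0.7)] [array([451.2,  32.1,  66. ])]
   tri [454.4  32.5  66.6]
squeeze_bottle scene [(array([174.6, 295.5]), 0.9)] [array([671.7, 106.3,  66. ])]
squeeze_bottle side [(array([260.6, 367.4]), 0.7)] [array([666. ,  99.5,  66. ])]
   tri [670.1 104.6  63.1]
paint_pot_a scene [(array([165.6, 309.6]), 0.79), (array([148.2, 322.1]), 0.77)] [array([652.4,  50.3,  66. ]), array([655. , -41.9,  66. ])]
paint_pot_a side [(array([293.8, 380.6]), 0.87), (array([276.3, 367.4]), 0.84)] [array([666.8, -32.1,  66. ]), array([650.3,  36. ,  66. ])]
   tri [677.9   8.9  24.5]
drying_half_brain scene [(array([306.4, 260.5]), 0.77)] [array([526.2, 548.7,  66. ])]
drying_half_brain side [(array([184.2, 295.1]), 0.5)] [array([514.4, 556.2,  66. ])]
   tri [518.9 551.2  70.6]
```

View pics/a.png

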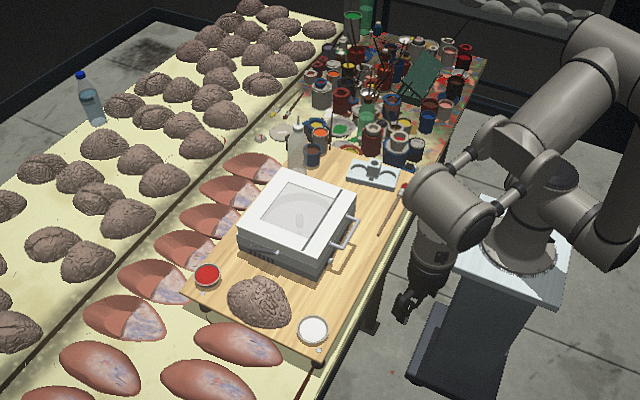

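View pics/b.png

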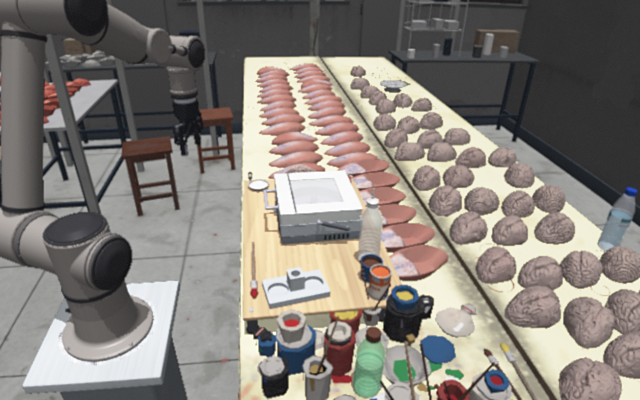

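Scene view: the mixer is at about (300,225) with its pull bar at (345,232), and the carrier is at (375,172) with its boss up. The side view agrees, with the bar at (266,197). Next I plan to hook under the bar with the fingers shut, pitched downward.

```bash
cat >> h.py <<'E'
def pitched(a,yaw,flip=0): # tool z forward & a below horizontal
    z=np.array([np.cos(a)*np.cos(yaw),np.cos(a)*np.sin(yaw),-np.sin(a)]);y=np.array([-np.sin(yaw),np.cos(yaw),0])*(1 if flip else -1)
    return R.from_matrix(np.c_[np.cross(y,z),y,z]).as_quat(), z
def hook(bar,a,yaw,s=20,back=0,low=0,flip=0):
    q,z=pitched(a,yaw,flip);n=np.array([np.sin(a)*np.cos(yaw),np.sin(a)*np.sin(yaw),np.cos(a)])
    return bar+(s-back)*z-(16+low)*n,q
def arc(bar,hinge,th,yaw):
    d=bar-hinge;return hinge+R.from_rotvec(th*np.array([-np.sin(yaw),np.cos(yaw),0])).as_matrix()@d
E
python3 - <<'E'
from h import *
np.set_printoptions(suppress=True,precision=2)
bar=np.array([404,311,157.]);hin=np.array([658,317,139.]);yaw=np.radians(1.4)
print(arc(bar,hin,.7,yaw))
for flip in(0,1):
  for a in (20,30,40,50,60):
    A=np.radians(a)
    r=[]
    for th,back,low in((0,90,12),(0,0,12),(.4,0,0),(.8,0,0),(.8,60,0)):
        j=env.inverse_kinematics(*hook(arc(bar,hin,th,yaw),A,yaw,back=back,low=low,flip=flip)); r.append(None if j is None else np.array(j))
    print(flip,a,r)
E
```

```text
[475.32 312.74 316.44]
0 20 [None, array([ 0.96,  0.69,  2.34,  4.12,  1.16, -1.67]), None, None, None]
0 30 [None, None, None, None, None]
0 40 [None, None, None, None, array([ 0.76,  0.05,  1.88, -0.91,  0.7 ,  2.87])]
0 50 [None, None, array([ 0.73,  0.18,  1.99, -0.86,  0.58,  2.92]), array([ 0.63,  0.16,  1.77, -0.6 ,  0.71,  2.54]), array([ 0.69,  0.07,  1.74, -0.56,  0.83,  2.51])]
0 60 [array([ 0.8 ,  0.12,  2.04, -0.59,  0.68,  2.76]), array([ 0.72,  0.3 ,  2.08, -0.8 ,  0.46,  2.94]), array([ 0.66,  0.18,  1.88, -0.48,  0.7 ,  2.52]), array([ 0.58,  0.18,  1.64, -0.35,  0.89,  2.29]), array([ 0.62,  0.11,  1.59, -0.33,  1.02,  2.28])]
1 20 [None, array([0.96, 0.69, 2.34, 4.12, 1.16, 1.47]), None, None, None]
1 30 [None, None, None, None, None]
1 40 [None, None, None, None, array([ 0.76,  0.05,  1.88, -0.91,  0.7 , -0.27])]
1 50 [None, None, array([ 0.73,  0.18,  1.99, -0.86,  0.58, -0.22]), array([ 0.63,  0.16,  1.77, -0.6 ,  0.71, -0.6 ]), array([ 0.69,  0.07,  1.74, -0.56,  0.83, -0.63])]
1 60 [array([ 0.8 ,  0.12,  2.04, -0.59,  0.68, -0.38]), array([ 0.72,  0.3 ,  2.08, -0.8 ,  0.46, -0.2 ]), array([ 0.66,  0.18,  1.88, -0.48,  0.7 , -0.62]), array([ 0.58,  0.18,  1.64, -0.35,  0.89, -0.86]), array([ 0.62,  0.11,  1.59, -0.33,  1.02, -0.87])]
```

```bash
python3 - <<'E'
from h import *
np.set_printoptions(suppress=True,precision=1)
bar=np.array([404,311,157.]);yaw=np.radians(1.4);A=np.radians(60)
env.move_gripper(0)
for back in (120,100,90):
    try: env.reach(*hook(bar,A,yaw,s=26,back=back,low=12,flip=1));break
    except env.PlanningError as e: print(e)
c=cam("wrist"); cv2.imwrite("pics/c.png",c["im"])
print(back,observe()["clock"],observe()["position"])
for n in("lid_bar","lid_hinge"):
    p=place(c,n,2);print(n,p,[atz(c,q[0],156) for q in p],proj(c,bar))
cv2.imwrite("pics/c.png",c["im"])
E
```

```text
120 2.8333 [333.1 310.4 224.9]
lid_bar [] [] [[237.8 319. ]]
lid_hinge [] [] [[237.8 319. ]]
```

View pics/c.png

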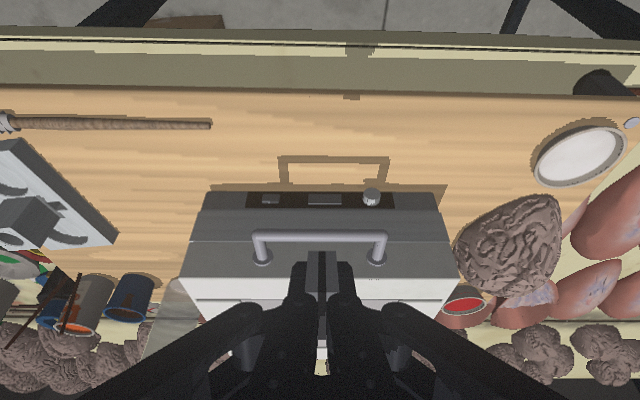

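The wrist view shows the bar spanning (255,238) to (386,236), centred at about (321,237). The prediction was (319,238), so the estimate is good. Now I hook and lift.

```bash
python3 - <<'E'
from h import *
np.set_printoptions(suppress=True,precision=1)
bar=np.array([404,311,157.]);hin=np.array([658,317,139.]);yaw=np.radians(1.4);A=np.radians(60)
def st(t): s=observe();print(t,round(s["clock"],1),np.array(s["position"]),np.array(s["wrist_force"]))
p,q=hook(bar,A,yaw,s=26,low=14,flip=1)
print(env.move_l(p,q,rate=120,force_limit=8));st("in")
p2=hook(bar,A,yaw,s=26,low=0,flip=1)[0]
for th in(0.05,.12,.2,.3,.4,.5,.6,.7,.8):
    b=arc(bar,hin,th,yaw); a=A
    hit=env.move_l(hook(b,a,yaw,s=26,flip=1)[0],q,rate=100,force_limit=25);st((th,hit))
    if hit: break
c=cam("scene");cv2.imwrite("pics/d.png",c["im"])
E
```

```text
False
in 4.1 [391.  310.9 119.9] [-1.  -0.8 -0.4]
(0.05, True) 4.3 [399.  309.9 134.7] [-3.   1.4 -1.8]
```

View pics/d.png

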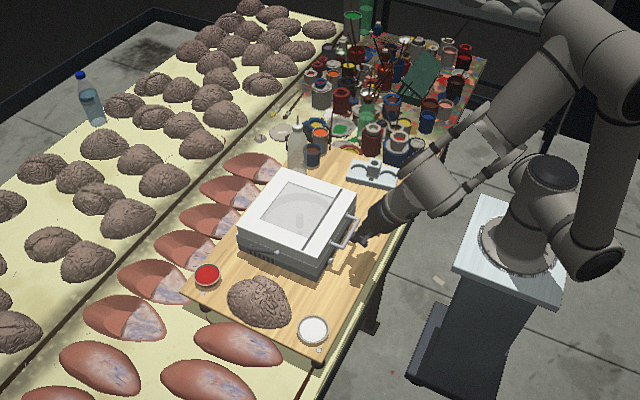

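The fingers are at the bar at (345,232) with the lid still shut. The stop was just the contact spike, so I go on along the arc more slowly.

```bash
python3 - <<'E'
from h import *
np.set_printoptions(suppress=True,precision=1)
bar=np.array([404,311,157.]);hin=np.array([658,317,139.]);yaw=np.radians(1.4);A=np.radians(60)
def st(t): s=observe();print(t,round(s["clock"],1),np.array(s["position"]),np.array(s["wrist_force"]))
q=pitched(A,yaw,1)[0]; p0=np.array(observe()["position"]); off=p0-bar
for th in(.04,.1,.2,.3,.4,.5,.6,.7,.8):
    hit=env.move_l(arc(bar,hin,th,yaw)+off,q,rate=60 if th<.15 else 90,force_limit=30);st((th,hit))
    if hit: break
c=cam("scene");cv2.imwrite("pics/e.png",c["im"])
E
```

```text
(0.04, False) 4.7 [399.4 309.6 144.8] [-4.1 -1.3 -1.6]
(0.1, False) 5.1 [400.9 309.6 159.3] [-8.7  0.2  0.3]
(0.2, False) 5.6 [408.  310.5 185.1] [-0.5  0.6 -0. ]
(0.3, False) 6.0 [416.  310.2 208.5] [-0.6 -0.3 -0.1]
(0.4, False) 6.4 [426.  310.4 231.4] [-0.  -0.3 -0.2]
(0.5, False) 6.9 [438.6 310.7 253.5] [0.5 0.8 0.2]
(0.6, False) 7.3 [453.4 311.  274.2] [ 0.5 -0.6 -0.6]
(0.7, False) 7.7 [470.1 311.4 293.2] [-0.6  0.1 -0.5]
(0.8, False) 8.2 [488.6 311.9 310.5] [-0.2 -0.1 -0.5]
```

View pics/e.png

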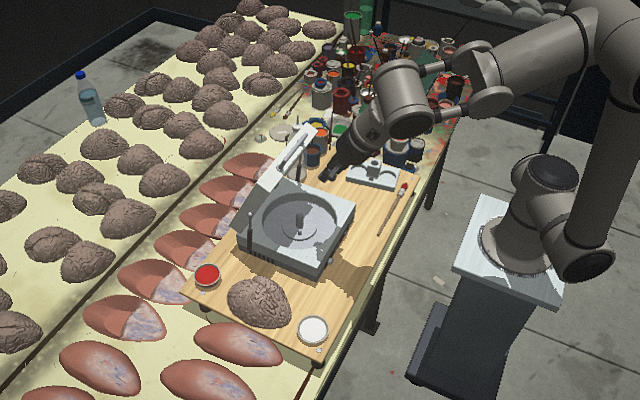

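The lid stands open at (285,165), and the shaft shows at (299,222). I retract and look from above at the hub and the carrier.

```bash
python3 - <<'E'
from h import *
np.set_printoptions(suppress=True,precision=1)
s=observe();q=s["tcp_rot"];z=R.from_quat(q).as_matrix()[:,2]
env.move_l(np.array(s["position"])-70*z,q,rate=200)
env.reach([490,306,330],down(np.pi))
obs={}
def look(n,things,tag=0):
    c=cam(n)
    for t in things:
        p=place(c,t,1)
        if p: obs.setdefault(t,[]).append((c,p[0][0])); print(n,t,p)
    return c
H=["hub_seat","shaft_tip","drive_pin","lid_hinge","mixer"]
C=["carrier_grip","carrier_bore","carrier_slot"]
print(observe()["position"],observe()["tcp_rot"])
c=look("wrist",H+C);cv2.imwrite("pics/f.png",c["im"]);print(np.linalg.inv(c["W"]))
look("scene",H+C);look("side",H+C)
for t,l in obs.items():
    if len(l)>1: print(t,"tri",tri(l),[np.linalg.norm(proj(c,tri(l))[0]-rc).round(1) for c,rc in l])
zs=dict(hub_seat=111,shaft_tip=160,drive_pin=124.5,carrier_grip=109,carrier_bore=66,carrier_slot=66)
for t in zs:
    print(t,[(c["name"],atz(c,rc,zs[t])) for c,rc in obs.get(t,[])])
print(observe()["clock"])
E
```

```text
[490.7 305.1 327.2] [ 0.  1. -0. -0.]
wrist hub_seat [(array([218.4, 329.9]), 0.58)]
wrist shaft_tip [(array([232.2, 329.3]), 0.8)]
wrist drive_pin [(array([210.6, 348.1]), 0.62)]
wrist mixer [(array([211.5, 325.2]), 0.69)]
wrist carrier_grip [(array([140.7,  54.2]), 0.79)]
wrist carrier_bore [(array([138. ,  79.8]), 0.7)]
wrist carrier_slot [(array([134.6, 100.7]), 0.88)]
[[  0.    0.9   0.3 407.6]
 [  1.   -0.   -0.  306.7]
 [ -0.    0.3  -0.9 470.3]
 [  0.    0.    0.    1. ]]
scene hub_seat [(array([222.2, 301.7]), 0.58)]
scene shaft_tip [(array([212.6, 302.3]), 0.59)]
scene drive_pin [(array([229.4, 296.6]), 0.93)]
scene lid_hinge [(array([204.9, 263.4]), 0.61)]
scene mixer [(array([236. , 296.7]), 0.75)]
scene carrier_grip [(array([167.9, 376. ]), 0.97)]
scene carrier_bore [(array([176.2, 372.4]), 0.81)]
scene carrier_slot [(array([182.7, 371.5]), 0.97)]
side hub_seat [(array([208.3, 312.4]), 0.76)]
side drive_pin [(array([202.4, 306.4]), 0.62)]
side lid_hinge [(array([196.6, 350.6]), 0.71)]
side mixer [(array([220.8, 315.3]), 0.78)]
side carrier_grip [(array([280. , 295.2]), 0
[... 837 characters left out ...]
, 299.6, 111. ])), ('side', array([543.6, 312.9, 111. ]))]
shaft_tip [('wrist', array([544.5, 314. , 160. ])), ('scene', array([540.5, 307.1, 160. ]))]
drive_pin [('wrist', array([533.6, 335.9, 124.5])), ('scene', array([541. , 337.6, 124.5])), ('side', array([526.9, 327.2, 124.5]))]
carrier_grip [('wrist', array([456.3,   9.6, 109. ])), ('scene', array([452.3,   7.2, 109. ])), ('side', array([459.5,  -4.9, 109. ]))]
carrier_bore [('wrist', array([458.9,   7.1,  66. ])), ('scene', array([461.5,   2. ,  66. ])), ('side', array([460. ,   9.2,  66. ]))]
carrier_slot [('wrist', array([454.9,  34.1,  66. ])), ('scene', array([453. ,  29.4,  66. ])), ('side', array([452.8,  38.8,  66. ]))]
10.6333
```

View pics/f.png

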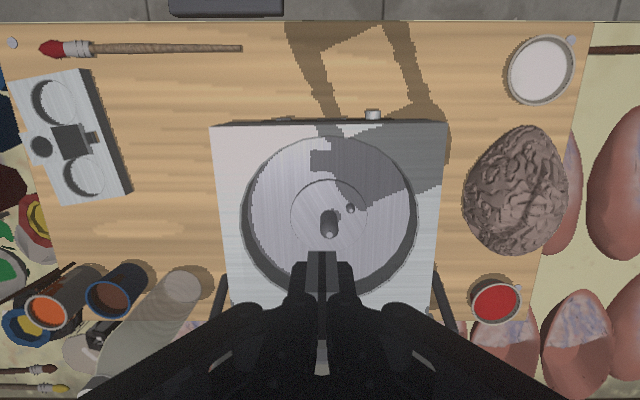

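The wrist view from above shows the shaft tip at about (329,232), the pin at (350,209) as (col,row), and the carrier at upper left, boss at (70,140). Now closer views of both, with a silhouette fit for the carrier.

```bash
cat >> h.py <<'E'
from scipy.optimize import least_squares, minimize
def carrier_pts(x,y,yaw,z0=66):
    b=[[sx*75,sy*43,z] for sx in(-1,1) for sy in(-1,1) for z in(0,18)]+[[sx*18,sy*18,58] for sx in(-1,1) for sy in(-1,1)]
    return R.from_euler('z',yaw).apply(np.array(b,float))+[x,y,z0]
def fit_carrier(views,x0,z0=66):
    hs=[]
    for c,m in views:
        k=np.column_stack(np.nonzero(m)[::-1]).astype(np.int32);h=cv2.convexHull(k);I=np.zeros((400,640),np.uint8);cv2.fillConvexPoly(I,h,1);hs.append((c,I))
    def cost(p):
        t=0
        for c,I in hs:
            J=np.zeros((1600,2560),np.uint8);q=proj(c,carrier_pts(p[0],p[1],p[2],z0))[:,::-1]*4+1.5
            cv2.fillConvexPoly(J,cv2.convexHull(np.round(q).astype(np.int32)),1)
            t+=np.abs(cv2.resize(J.astype(np.float32),(640,400),interpolation=cv2.INTER_AREA)-I).sum()/I.sum()
        return t/len(hs)
    r=minimize(cost,x0,method="Nelder-Mead",options=dict(initial_simplex=np.array(x0)+np.array([[0,0,0],[5,0,0],[0,5,0],[0,0,.08]]),xatol=.02,fatol=1e-5));return r.x,r.fun
E
python3 - <<'E'
from h import *
np.set_printoptions(suppress=True,precision=1)
D=down(np.pi); obs={}
ims=[]
def look(things):
    c=cam("wrist")
    for t in things:
        p=place(c,t,1)
        if p: obs.setdefault(t,[]).append((c,p[0][0])); print(t,p,atz(c,p[0][0],Z[t]))
    return c
Z=dict(hub_seat=111,shaft_tip=160,drive_pin=124.5,carrier_grip=109,carrier_bore=66,carrier_slot=66)
H=["shaft_tip","drive_pin","hub_seat"];C=["carrier_grip","carrier_slot","carrier_bore"]
for p in([440,312,240],[440,262,240]):
    try: env.reach(p,D)
    except env.PlanningError as e: print(p,e);continue
    c=look(H);ims.append(c["im"])
V=[]
for p in([440,60,260],[400,0,260]):
    try: env.reach(p,D)
    except env.PlanningError as e: print(p,e);continue
    c=look(C);s=viewer.silhouettes("wrist","carrier_grip")
    if s: V.append((c,s[0]["pixels"]));print(s[0]["conf"],s[0]["pixels"].sum())
    ims.append(c["im"])
for t,l in obs.items():
    if len(l)>1: print(t,"tri",tri(l))
x,f=fit_carrier(V,[459,6,.17]);print("fit",x,np.degrees(x[2]),f)
for v in V: print(*fit_carrier([v],x))
cv2.imwrite("pics/g.png",cv2.resize(np.vstack([np.hstack([ims[0],ims[1]]),np.hstack([ims[2],ims[3]])]),(800,500),interpolation=cv2.INTER_AREA) if len(ims)==4 else ims[0])
cv2.imwrite("pics/g0.png",cv2.resize(ims[0][100:300,220:440],None,fx=2.5,fy=2.5))
print(observe()["clock"])
E
```

```text
drive_pin [(array([291.8, 346.7]), 0.64)] [533.3 337.1 124.5]
drive_pin [(array([291. , 402.5]), 0.79)] [533.  337.5 124.5]
hub_seat [(array([294.8, 373.6]), 0.8)] [546.3 313.4 111. ]
carrier_grip [(array([203.4, 266. ]), 0.9)] [457.4   9.2 109. ]
carrier_slot [(array([188.6, 292.5]), 0.91)] [455.3  31.   66. ]
carrier_bore [(array([190.7, 267.7]), 0.85)] [457.7   4.1  66. ]
0.71 11792
carrier_grip [(array([245., 329.]), 0.81)] [461.2   8.5 109. ]
carrier_slot [(array([221.7, 348.9]), 0.76)] [453.7  31.7  66. ]
carrier_bore [(array([225. , 326.7]), 0.61)] [457.6   6.9  66. ]
0.88 8567
drive_pin tri [531.6 336.9 126.7]
carrier_grip tri [456.9   9.2 114.8]
carrier_slot tri [454.9  31.3  65. ]
carrier_bore tri [453.9   6.3  76.6]
fit [459.3   5.9   0.2] 9.740420251985757 0.07285740217277607
[460.    5.8   0.2] 0.01911547306176084
[458.8   6.6   0.2] 0.12007462686567164
13.5583
```

View pics/g.png

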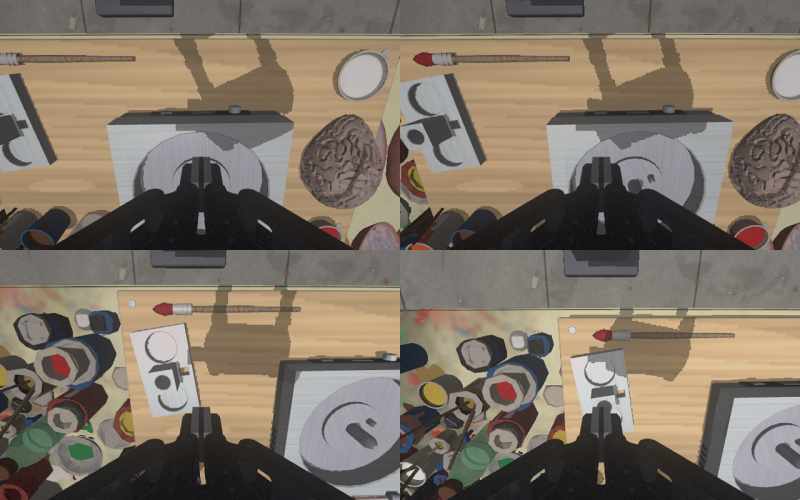

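Each panel shows the carrier clear and unobstructed; the third gives the best fit, with residual 0.02 and centre (460,6) mm. The shaft was hidden behind the fingers at top left, so I take two offset looks at the hub and fit its known geometry.

```bash
python3 - <<'E'
from h import *
np.set_printoptions(suppress=True,precision=2)
O=[];ims=[]
for p,yw in(([470,230,290],np.pi),([500,390,290],np.pi)):
    try: env.reach(p,down(yw))
    except env.PlanningError as e: print(p,e);continue
    c=cam("wrist");ims.append(c["im"])
    for t in("shaft_tip","drive_pin","hub_seat"):
        r=place(c,t,1)
        if r: O.append((c,t,r[0][0],r[0][1]));print(t,r)
def pts(x): return dict(hub_seat=[x[0],x[1],111],shaft_tip=[x[0],x[1],160],drive_pin=[x[0]-28.5*np.sin(x[2]),x[1]+28.5*np.cos(x[2]),124.5])
def res(x): P=pts(x);return np.concatenate([proj(c,P[t])[0]-rc for c,t,rc,_ in O])
r=least_squares(res,[545,312.5,.46],loss="soft_l1");print(r.x,np.degrees(r.x[2]),res(r.x).reshape(-1,2))
out=[]
for c in [O[0][0],O[-1][0]]:
    im=c["im"].copy();P=pts(r.x);a=np.linspace(0,6.29,100)
    for rad,z in((46,111),(98,137),(10,148)):
        for q in proj(c,np.c_[r.x[0]+rad*np.cos(a),r.x[1]+rad*np.sin(a),0*a+z]): cv2.circle(im,(int(q[1]+.5),int(q[0]+.5)),0,(0,0,255),-1)
    for v in P.values(): q=proj(c,v)[0];cv2.circle(im,(int(q[1]+.5),int(q[0]+.5)),1,(0,255,0),-1)
    q=proj(c,P["hub_seat"])[0].astype(int);y0=min(max(q[0]-100,0),200);x0=min(max(q[1]-130,0),380)
    out.append(cv2.resize(im[y0:y0+200,x0:x0+260],None,fx=1.5,fy=1.5,interpolation=cv2.INTER_CUBIC)); print(x0,y0)
cv2.imwrite("pics/h.png",np.hstack(out));print(observe()["clock"])
E
```

```text
shaft_tip [(array([270.1, 407.5]), 0.86)]
drive_pin [(array([242.2, 423.9]), 0.95)]
hub_seat [(array([248. , 399.6]), 0.63)]
shaft_tip [(array([240.3, 239.6]), 0.97)]
drive_pin [(array([213.5, 270. ]), 0.93)]
hub_seat [(array([223.3, 251.4]), 0.63)]
[547.8  314.48   0.55] 31.431832768153875 [[ 1.04  2.2 ]
 [-1.36  1.62]
 [-0.14 -1.36]
 [ 1.99 -0.59]
 [ 0.12  0.28]
 [-1.1  -1.34]]
268 147
120 122
15.6083
```

View pics/h.png

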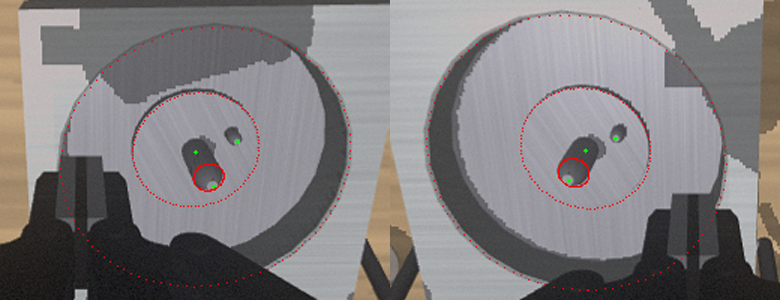

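The overlay agrees: the well and hub circles lie on the edges, and the shaft tip and pin are within about 1–2 mm. I take the hub centre as (546.8,313.8) and the pin yaw as about 30°. Now grasp the carrier.

```bash
python3 - <<'E'
from h import *
np.set_printoptions(suppress=True,precision=2)
def st(t): s=observe();print(t,round(s["clock"],1),np.array(s["position"]),np.array(s["wrist_force"]),np.round(s["grip_width"],3),s["finger_force"])
yaw=np.pi+np.radians(9.74)
env.reach([459.8,5.9,200],down(yaw)); env.move_gripper(1.0)
print(env.move_l([459.8,5.9,90.5],down(yaw),rate=100,force_limit=8));st("down")
env.move_gripper(0);st("grip")
env.move_l([459.8,5.9,110],rate=40);st("lift")
env.move_l([459.8,5.9,240],rate=150);env.wait(.3);st("up")
yh=np.pi+np.radians(30)
env.move_l([430,200,240],down(yh),rate=200)
env.move_l([430,313.8,240],down(yh),rate=200);st("front")
c=cam("wrist");ims=c["im"];r=place(c,"shaft_tip",1);print(r)
d=cam("scene");e=cam("side")
cv2.imwrite("pics/i.png",np.vstack([np.hstack([c["im"][:,100:540][:300],d["im"][80:380,100:460]])]))
E
```

```text
False
down 19.1 [460.2    5.84  90.98] [0.36 0.42 0.26] 0.998 0.0
grip 19.6 [460.18   5.74  90.97] [ 0.82 -0.32  6.47] 0.412 61.42048314213753
lift 20.3 [459.72   5.93 110.01] [ 1.17 -0.3  -2.65] 0.41 60.52329897880554
up 21.6 [459.62   5.92 239.5 ] [-0.13  0.26 -4.32] 0.411 60.50002612173557
front 23.4 [430.01 312.69 239.75] [ 0.2  -0.49 -4.16] 0.414 60.42480044066906
[]
```

View pics/i.png

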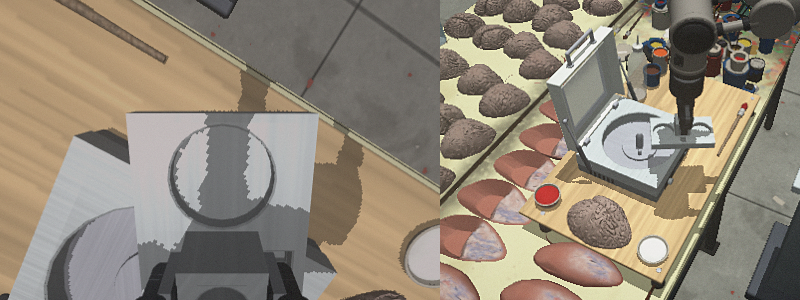

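The carrier is held square in the gripper: its plate edge spans columns 228 to 417 of the wrist frame, centred at 322. The lid holds open. Check the offset along tool x from the front edge, then lower with a force limit.

```bash
python3 - <<'E'
from h import *
np.set_printoptions(suppress=True,precision=2)
def st(t): s=observe();print(t,round(s["clock"],1),np.array(s["position"]),np.array(s["wrist_force"]),np.round(s["ft_torque"],2),np.round(s["grip_width"],3))
c=cam("wrist");s=observe();T=R.from_quat(s["tcp_rot"]).as_matrix();p=np.array(s["position"])
g=cv2.cvtColor(c["im"],cv2.COLOR_BGR2GRAY).astype(float)[100:125,260:380].mean(1)
print("rows",[(100+i,int(v)) for i,v in enumerate(g)])
for z in(6.97,24.97): print("pred",[proj(c,p+T@[75+d,0,z])[0] for d in(-3,0,3)])
yh=np.pi+np.radians(30);X=np.array([546.8,313.8])
env.move_l([*X,240],down(yh),rate=120);st("over")
env.move_l([*X,195],rate=80);st("near")
h=env.move_l([*X,160],rate=25,force_limit=8);st(("shaft",h))
E
```

```text
rows [(100, 145), (101, 144), (102, 145), (103, 144), (104, 144), (105, 144), (106, 145), (107, 145), (108, 145), (109, 145), (110, 133), (111, 96), (112, 69), (113, 128), (114, 155), (115, 155), (116, 155), (117, 156), (118, 157), (119, 157), (120, 158), (121, 157), (122, 159), (123, 160), (124, 159)]
pred [array([117.67, 318.22]), array([110.72, 318.2 ]), array([103.68, 318.18])]
pred [array([114.98, 318.55]), array([108.75, 318.53]), array([102.44, 318.51])]
over 24.8 [546.3  313.89 240.  ] [ 0.57 -0.35 -3.4 ] [ 0.02  0.01 -0.1 ] 0.416
near 25.5 [547.03 313.93 195.47] [-0.4   0.68 -3.58] [ 0.   -0.    0.01] 0.413
('shaft', False) 27.1 [546.98 313.22 160.08] [-0.05 -4.46 -1.5 ] [-1.04 -0.12 -0.02] 0.414
```

The bore is on the shaft, with a slight lateral push in −y. Adjust and lower onto the pin.

```bash
python3 - <<'E'
from h import *
np.set_printoptions(suppress=True,precision=2)
def st(t): s=observe();print(t,round(s["clock"],1),np.array(s["position"]),np.array(s["wrist_force"]),np.round(s["ft_torque"],2),np.round(s["grip_width"],3))
env.move_l([546.9,312.8,160],rate=20);st("adj")
h=env.move_l([546.9,312.8,152],rate=20,force_limit=8);st(("a",h))
h=env.move_l([546.9,312.8,143],rate=15,force_limit=8);st(("b",h))
if not h: h=env.move_l([546.9,312.8,134.5],rate=12,force_limit=8);st(("c",h))
E
```

```text
adj 27.3 [546.91 313.03 159.97] [-0.1  -2.5  -2.41] [-0.36 -0.11  0.01] 0.41
('a', False) 27.9 [546.74 312.93 151.66] [-0.46 -0.7  -3.45] [-0.23 -0.03 -0.02] 0.412
('b', False) 28.6 [546.91 312.89 143.03] [ 0.54 -0.18 -2.96] [-0.01  0.05 -0.01] 0.415
('c', True) 29.2 [546.8  312.76 135.99] [-0.47  0.    5.26] [-0.09 -0.02 -0.  ] 0.41
```

It seated at TCP z=136.0, exactly the expected full depth, so the pin is in the slot. Release, withdraw and verify.

```bash
python3 - <<'E'
from h import *
np.set_printoptions(suppress=True,precision=2)
env.move_gripper(0.7)
s=observe();print(s["position"],s["wrist_force"],s["grip_width"])
x,y=s["position"][:2]
env.move_l([x,y,150],rate=40);env.move_l([x,y,240],rate=120);env.move_l([430,y-20,260],rate=200)
c=cam("wrist");a=viewer.silhouettes("wrist","carrier_grip")
if a: print(a[0]["conf"],fit_carrier([(c,a[0]["pixels"])],[547,313,.52],111))
env.reach([380,200,280],down(np.pi))
d=cam("scene");e=cam("side")
for k in(d,e):
    for t in("carrier_grip","lid_bar","squeeze_bottle","drying_half_brain"): print(k["name"],t,place(k,t,1))
big=lambda im,f:cv2.resize(im,None,fx=f,fy=f,interpolation=cv2.INTER_CUBIC)
cv2.imwrite("pics/j.png",np.vstack([np.hstack([big(d["im"][120:320,190:390],2)[:400],big(e["im"][120:320,230:430],2)])]))
print(observe()["clock"])
E
```

```text
[545.72 312.33 134.09] [-0.61 -0.4   0.31] 0.6971244781956619
0.94 (array([546.42, 314.88,   0.53]), np.float64(0.015373886251977683))
scene carrier_grip [(array([215.8, 300.3]), 0.57)]
scene lid_bar [(array([120.7, 241. ]), 0.72)]
scene squeeze_bottle [(array([172.6, 295.7]), 0.84)]
scene drying_half_brain [(array([307.5, 259.9]), 0.72)]
side carrier_grip [(array([196.7, 312.1]), 0.95)]
side lid_bar [(array([114.2, 369.7]), 0.76)]
side squeeze_bottle [(array([260.5, 364.5]), 0.89)]
side drying_half_brain [(array([182.2, 295.6]), 0.79)]
32.85
```

View pics/j.png

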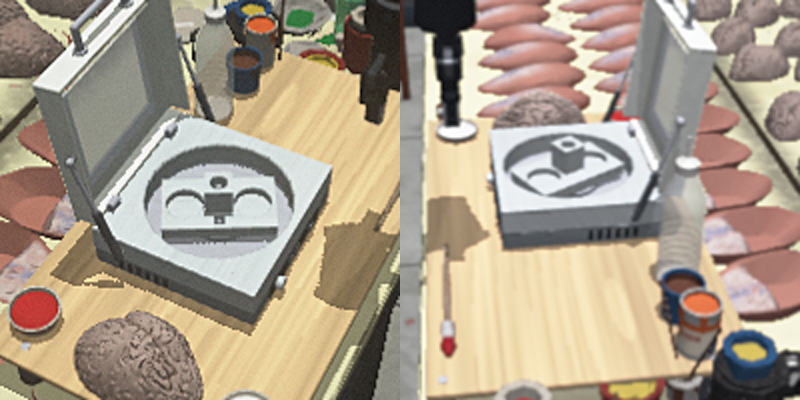

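The lid stands wide open. The carrier lies flat in the well, with its boss at scene pixel (300,216), a model fit at seat height and a residual of 0.015. The bottle, pots and brain have not moved and the robot is clear, so I hand it in.

```bash
python3 -c "
from plant import order
print(order.close_job())"
```

```text
the job is handed in; nothing more can be done
None
```

The lid is held wide open by its struts, the carrier is seated flat on the hub with the drive pin in its slot, nothing round the work looked disturbed, and the job was handed in at about 33 s; no verdict was returned.

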